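# Dispense one culture dish and push it to its spot

## Task

Press the orange plunger of the dish dispenser all the way down once, let it come back up, and then push the one dish that has come out across the bench with the fingers until it lies flat and wholly on the blue spot. Do not lift or tip the dish, leave the other dishes in the dispenser, and do not disturb the jar, the objective or the timer.

Things in the scene. Friction and masses are not known exactly. Their poses are not given: they have to be found in the camera images.
- dispenser: Dish dispenser, fixed. Origin on the bench under the centre of its clear open-topped square magazine (54 x 60 mm outside, 42 mm inside, 48 mm high, no floor, front face at x = +27 mm). z up; +x is the way dishes come out, through a 16 mm high outlet at the foot of the front. Behind, an ivory housing 57 mm wide, 34 mm high, from x = -25 to -131 mm, carries the orange plunger.
- plunger (a joint): Travel of the vertical plunger (m): 0 up, 0.020 fully down (hard stop). Damped spring return, under 1 s. Takes 7 N to start, 11 N at the bottom, 3 N more at 50 mm/s. It drives a blade that pushes the lowest dish out 4 times as far: after a full press its centre is 80 to 95 mm (up to 130 if hit fast) ahead of the dispenser's origin. Then the next dish drops into place; another press would eject it.
- plunger_top (a point): Centre of the flat top of the plunger's orange round cap, 32 mm across; 65 mm behind the dispenser's origin and 64 mm above the bench when up, moving straight down with the plunger.
- blue_spot: Flat blue disc printed on the bench, 80 mm across, no thickness to feel; origin at its centre. It lies to the left or the right of the outlet, 100 to 135 mm to the side and 85 to 110 mm ahead of the dispenser's origin.
- red_spot: Flat red disc printed on the bench, 80 mm across, on the other side of the outlet; origin at its centre. Not used.
- dish0: The lowest dish in the magazine, the one that comes out: closed round white culture dish, 39 mm across, 13 mm high, about 15 g; origin at the centre of its underside, z up. It starts on the bench inside the magazine and slides easily on the bench.
- dish1: The second dish of the stack, same dish 39 mm across and 13 mm high; origin at the centre of its underside. Stays in the magazine, where it sinks by 13 mm once the lowest has gone.
- dish2: The top dish of the stack, same dish 39 mm across and 13 mm high; origin at the centre of its underside. Stays in the magazine, where it sinks by 13 mm once the lowest has gone.
- jar: Loose amber jar with white cap, 44 mm across, 55 mm high; origin under its centre. Bystander.
- objective: Loose brass microscope objective standing on its wide end, 32 mm across, 44 mm high; origin under its centre. Bystander.
- timer: Loose green bench timer, 50 x 36 mm, 22 mm high; origin under its centre. Bystander. The three bystanders stand beside the dispenser's housing, about 160 mm to either side, and about 230 mm ahead of its origin, in any order.
Not all that is in view belongs to the job. There is more than one size of the dispenser; the job needs the smaller.

How it is judged:
By the outcome, as a careful person would: the job done as asked, in the order asked, and still so for the second after the job is handed in, with the robot touching nothing.
It also fails if it takes over 58 s, if anything falls off the work surface, if the arm or the gripper's body presses on something with over 40 N, if the wrist force passes 120 N, or if a joint passes its speed limit or range.

## Robot

A 7-joint arm with a two-finger parallel gripper is mounted at the origin on the work surface. World frame = base frame: x ahead of the robot, y to its left, z up, the work surface at z = 0. Lengths are in m, angles in rad, forces in N, time in s.
With the tool pointing down it reaches from about 0.425 to 0.925 m from the base axis. Payload 6.8 kg.
Tool frame: the origin (TCP) lies on the front face of the gripper's body, between the roots of the fingers; the fingertips stand 73 mm ahead of it and the grasp point (between the pads) lies 54 mm ahead of it; z points along the fingers, y is the direction in which the jaws open and shut (so a half turn about z gives the same grasp; the last joint's range is limited). The gripper opens to 85 mm and grips with 20 to 120 N. Pads are 22 mm wide; open, the fingers measure 114 mm over their backs; the gripper's body (76 mm by 85 mm) begins 54 mm behind the grasp point. The pads swing forward as they close: fully open they stand 13 mm farther back than shut.
Start: joints at [1.015, 0.477, 0.022, 1.555, -0.011, 1.109, -0.083], TCP at [0.292, -0.608, 0.304] pointing down, gripper open.
Joint ranges: [-2.96, 2.96], [-0.34, 2.1], [-1.41, 1.46], [0.24, 2.44], [-1.37, 4.51], [0.17, 1.92], [-2.96, 2.96]. Speed limits (rad/s): [2.39, 2.39, 3.14, 3.14, 3.14, 3.14, 3.14].

## Interface

Orientations are given as a rotation vector (axis times angle).
In Python, from bench import * gives the robot as it stands.
- The arm moves only by the tool jog_arm, never from a script. Its argument "plan" is a list of rows, each a list of 2 entries, a list of its own where there are three numbers: the shift along the world's x, y, z in cm, then the turn about the world's z in rad. In form: [[[tx, ty, tz], twist], ...]. A call has 1 to 12 rows; each row shifts and turns the commanded pose from where the row before left it; what a row does not reach is not made up. A row lasts 1/10 s, in which the tool goes at most 50 mm and 8.59 degrees, less where a joint would pass 70% of its speed; a pose out of reach is approached as far as the arm can. A call is refused whole if a number of a shift passes 5 or a number of a turn 0.15, either way. A call with a gripper value outside its range is refused whole. "hand" is the finger opening in cm, from 0 to 8.54, set as the call begins (left out, the last holds). The fingers move at their own pace and stop on an object; "grip_force" is the grip in N (left out, the last holds). Time passes only in rows, so rows that do not move let the fingers close. It gives the time, the measured TCP pose, the force and the opening at its end, in the units of the state.
- get_obs(): the state, without advancing time (a new reading comes with each control period).
- grab_frame(name): name is "scene" or "top" or "wrist"; returns the picture (384x512x3 uint8, red, green, blue); there is no depth.
- get_calibration(name): a dict with "intrinsics" (3x3 intrinsics, pixels), "xyz" and "orientation" of the camera in the world. Camera axes: x right, y down, z forward; pixel columns grow to the right and rows downward; lengths in m; the calibration is good to about 2 mm. The wrist camera is an equidistant fisheye: a pixel r from the principal point sees the ray r / f radians off the axis. A picture is of the moment at which its call begins: read the wrist's pose just before it. get_calibration takes no time and is no camera call; for the wrist camera it gives the pose at the moment of the call.
- hand_in(): hands the job in, once; it reports no verdict.
The state is a dict: "clock": time; "joints": joint angles; "qvel": joint speeds; "tau": joint torques, N m; "tcp_pos": TCP position; "orientation": TCP orientation; "contact_force": force on the tool from outside, world axes, zero at the start; "moment": the same for the moment, N m; "grip_width": finger opening in m.
Only numpy, scipy, OpenCV 4.12 (cv2) and the standard library are available. Lean on these libraries where they do the work, as an engineer would, in place of code of your own. Each camera call takes 0.05 s, during which the arm holds its last target. There are 200 camera calls.

## Working session

There is one attempt and no reset: what is moved stays moved. The work goes in short steps, Python scripts to look and compute and a tool call to move; the robot and the scene stay as the last step left them, time stands still between calls to the robot, and variables do not carry over. Pictures are saved under pics/ and viewed, about 8 in all and at most 12, crops included, and the job is handed in when it is done.

Besides the shell and the picture viewer there is one more tool, called by a JSON object that holds its "op" and its "data", one argument or row to a line. jog_arm: Moves the arm, as the interface text tells. Its arguments: {"type":"object","properties":{"plan":{"type":"array","items":{"type":"array"}},"hand":{"type":"number"},"grip_force":{"type":"number"}},"required":["plan"]}

```bash
mkdir -p pics; ls; python3 - <<'E'
from bench import *
import cv2
for n in("scene","top"):
    f=grab_frame(n); cv2.imwrite(f"pics/{n}0.png",f[:,:,::-1]); print(n,get_calibration(n))
o=get_obs();print(o["clock"],o["tcp_pos"],o["orientation"],o["contact_force"])
E
```

```text
pics
scene {'intrinsics': array([[369.77805091,   0.        , 253.95175166],
       [  0.        , 369.77805091, 193.19314316],
       [  0.        ,   0.        ,   1.        ]]), 'xyz': array([ 0.9916321 , -0.32190955,  0.63025085]), 'orientation': array([-2.17071789, -1.12262426,  0.45005621])}
top {'intrinsics': array([[425.16276163,   0.        , 259.66070698],
       [  0.        , 425.16276163, 191.61427655],
       [  0.        ,   0.        ,   1.        ]]), 'xyz': array([ 0.40632957, -0.01429217,  0.89145846]), 'orientation': array([-2.10031804,  2.10028292, -0.23843166])}
0.1 [ 0.29213534 -0.60805977  0.30302025] [-3.06161296e+00 -6.97256599e-01  7.12017819e-04] [ 0.07356631 -0.74766821 -0.2742407 ]
```

View pics/scene0.png

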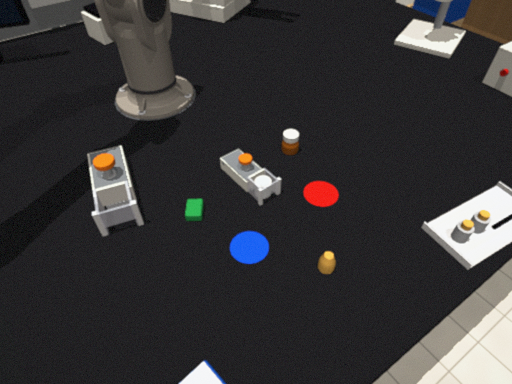

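View pics/top0.png

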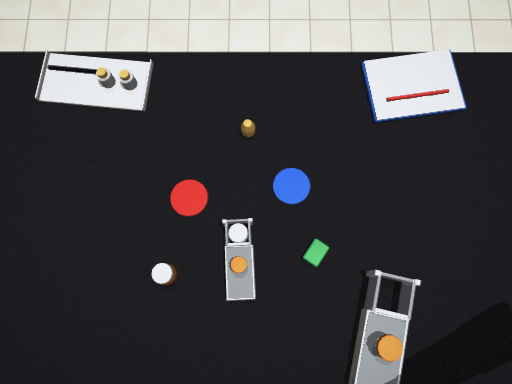

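Two dispensers are in view. The larger, empty one has its cap at scene (104,162) and top (390,348). The smaller one has its cap at scene (245,160) and top (238,264), with a white dish at top (238,233). Blue is at top (291,186), red at (189,198), jar at (162,273), timer at (316,252) and objective at (248,128). Things that could be mistaken for the target are the big orange cap and the orange-capped vials on the tray at top (103,74) and (125,75). I choose the smaller dispenser.

```bash
cat >h.py <<'E'
from bench import *
import cv2, numpy as np
from scipy.spatial.transform import Rotation as R
def ray(n,px,c=None):
    c=c or get_calibration(n);K=c["intrinsics"]
    d=np.array([(px[0]-K[0,2])/K[0,0],(px[1]-K[1,2])/K[1,1],1])
    if n=="wrist":
        r=np.hypot(d[0],d[1]); d=np.array([d[0]/r*np.sin(r),d[1]/r*np.sin(r),np.cos(r)])
    return c["xyz"],R.from_rotvec(c["orientation"]).as_matrix()@d
def pt(n,px,z,c=None):
    o,d=ray(n,px,c); return o+d*(z-o[2])/d[2]
def tri(p,q,n="scene",m="top"):
    o,d=ray(n,p);e,f=ray(m,q);s=np.linalg.lstsq(np.c_[d,-f],e-o,rcond=None)[0]
    a,b=o+s[0]*d,e+s[1]*f; return (a+b)/2,np.linalg.norm(a-b)
RG=dict(orange=((5,170,150),(16,255,255)),blue=((105,150,100),(130,255,255)),red=((0,200,120),(3,255,255)),green=((50,150,60),(80,255,255)),white=((0,0,200),(180,40,255)))
def blobs(f,c,amin=60):
    m=cv2.inRange(cv2.cvtColor(f,cv2.COLOR_RGB2HSV),*RG[c])
    k,_,s,t=cv2.connectedComponentsWithStats(m)
    return [(t[i].round(1),s[i][4],s[i][:4]) for i in range(1,k) if s[i][4]>=amin]
E
python3 - <<'E'
from h import *
S=cv2.imread("pics/scene0.png")[:,:,::-1];T=cv2.imread("pics/top0.png")[:,:,::-1]
for c in RG:
    for n,f in(("scene",S),("top",T)):
        for b in blobs(f,c): print(c,n,*b,pt(n,b[0],{'orange':.064,'white':.039,'green':.022}.get(c,0)).round(3))
cv2.imwrite("pics/crop.png",np.hstack([cv2.resize(S[130:220,200:300],None,fx=4,fy=4,interpolation=2),cv2.resize(T[210:300,190:290],None,fx=4,fy=4,interpolation=2)])[:,:,::-1])
E
```

```text
orange scene [102.6 161.4] 119 [ 93 153  21  17] [ 0.278 -0.247  0.064]
orange scene [245.1 158.7] 60 [239 153  13  11] [0.46  0.022 0.064]
orange top [386.2 349.3] 61 [378 335  24  26] [ 0.3   -0.246  0.064]
blue scene [425.2  10.4] 60 [414   5  23  11] [0.067 1.213 0.   ]
blue scene [248.8 246.9] 1068 [229 230  40  34] [ 0.627 -0.085  0.   ]
blue scene [214.8 371.8] 66 [204 360  22  24] [ 0.794 -0.266  0.   ]
blue top [370.   93.5] 159 [362  62  28  60] [ 0.842 -0.264  0.   ]
blue top [291.2 185.5] 1082 [273 168  38  36] [ 0.626 -0.081  0.   ]
red scene [320.5 193.4] 713 [303 181  36  26] [0.601 0.136 0.   ]
green scene [193.8 209.2] 378 [185 198  18  23] [ 0.491 -0.134  0.022]
white scene [426.3  37.3] 990 [396  20  69  34] [0.279 0.922 0.039]
white scene [507.4  46.5] 66 [501  42  11  10] [0.485 1.086 0.039]
white scene [290.7 133.6] 121 [283 129  16  10] [0.425 0.186 0.039]
white scene [112.  184.6] 374 [ 89 146  47  70] [ 0.334 -0.254  0.039]
white scene [260.8 180.1] 251 [248 169  24  22] [0.517 0.026 0.039]
white scene [477.8 225.1] 3240 [425 186  87  81] [0.873 0.305 0.039]

[... 429 characters left out ...]
  19] [ 1.032 -0.08   0.039]
white top [388.9   9. ] 2966 [310   0 160  19] [ 1.032 -0.308  0.039]
white top [489.1   9. ] 734 [469   0  41  19] [ 1.032 -0.537  0.039]
white top [12.2 34.6] 784 [ 0 20 27 31] [0.967 0.545 0.039]
white top [292.7  48. ] 18579 [ 24  20 450 100] [ 0.933 -0.087  0.039]
white top [492.1  35.3] 1222 [472  20  40  32] [ 0.964 -0.535  0.039]
white top [94.1 82.2] 4076 [ 40  53 111  57] [0.85  0.35  0.039]
white top [237.6 232.3] 269 [229 223  18  19] [0.52  0.031 0.039]
white top [242.3 278.6] 158 [226 245  29  55] [0.428 0.021 0.039]
white top [161.3 272.7] 315 [152 263  20  20] [0.44  0.181 0.039]
white top [384.9 332. ] 408 [355 308  54  76] [ 0.328 -0.252  0.039]
```

View pics/crop.png

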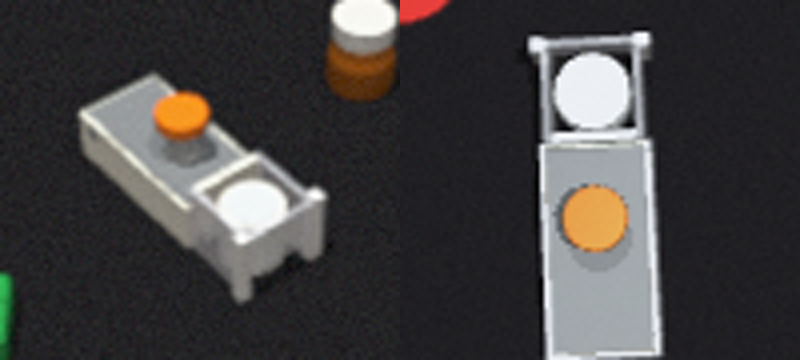

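The crop confirms the smaller dispenser: its orange cap is at top (238.5,264), the dish stack at (237.6,232), and the outlet faces up-image. The jar is clear of it.

```bash
python3 - <<'E'
from h import *
cs,ct=(200+182/4,130+114/4),(190+194/4,210+217/4)
print("cap tri",tri(cs,ct),pt("scene",cs,.064),pt("top",ct,.064))
print("stack",tri((260.8,180.1),(237.6,232.3)),pt("top",(237.6,232.3),.039))
a,b=[pt("top",(190+(u-400)/4,210+v/4),.048) for u,v in((537,45),(642,40))]
print("posts",a,b,(a+b)/2,np.arctan2((a-b)[1],(a-b)[0])-np.pi/2)
E
```

```text
cap tri (array([0.45469137, 0.02736109, 0.0581604 ]), np.float64(0.0012057901944487843)) [0.45992185 0.02325034 0.064     ] [0.45464689 0.02759227 0.064     ]
stack (array([0.51799106, 0.02858845, 0.03901117]), np.float64(0.0064570408406934045)) [0.5196304  0.03139502 0.039     ]
posts [0.5406745  0.05793576 0.048     ] [0.54320413 0.0053355  0.048     ] [0.54193931 0.03163563 0.048     ] 0.04805449914686655
```

{"op": "jog_arm", "data": {
  "plan": [
    [[2.0, 5.0, 0], 0.14],
    [[2.0, 4.5, 0], 0.14],
    [[2.0, 4.5, 0], 0.14],
    [[2.0, 4.5, 0], 0.14],
    [[2.0, 4.5, 0], 0.14],
    [[1.5, 4.5, 0], 0.14],
    [[1.5, 4.5, 0], 0.14],
    [[1.0, 4.5, 0], 0.14],
    [[1.0, 4.5, 0], 0],
    [[0.5, 4.5, 0], 0],
    [[0.5, 4.5, 0], 0],
    [[0.5, 4.5, -1], 0]
  ],
  "hand": 0
}}

```text
clock: 1.3
tcp_pos: [0.4562, -0.0653, 0.2947]
orientation: [2.224, 2.216, 0.002]
contact_force: [1.2, 0.2, 0.8]
grip_width: 0.0
```

{"op": "jog_arm", "data": {
  "plan": [
    [[0, 4.0, -2.0], 0],
    [[0, 3.5, -4.0], 0],
    [[0, 1.6, -3.5], 0],
    [[0, 0, -3.0], 0],
    [[0, 0, -1.5], 0],
    [[0, 0, 0], 0],
    [[0, 0, 0], 0]
  ]
}}

```text
clock: 2.0
tcp_pos: [0.4559, 0.0219, 0.1564]
orientation: [-2.224, -2.218, 0.0]
contact_force: [0.7, 0.6, 0.4]
grip_width: -0.0001
```

```bash
python3 - <<'E'
from h import *
S=grab_frame("scene");T=grab_frame("top");o=get_obs();print(o["tcp_pos"],o["contact_force"])
cv2.imwrite("pics/c2.png",np.hstack([cv2.resize(S[90:220,190:300],None,fx=4,fy=4,interpolation=2),cv2.resize(T[180:310,190:280],None,fx=4,fy=4,interpolation=2)])[:,:,::-1])
E
```

```text
[0.4565408  0.02185278 0.15728209] [-0.23291873  0.42025716  0.08983473]
```

View pics/c2.png

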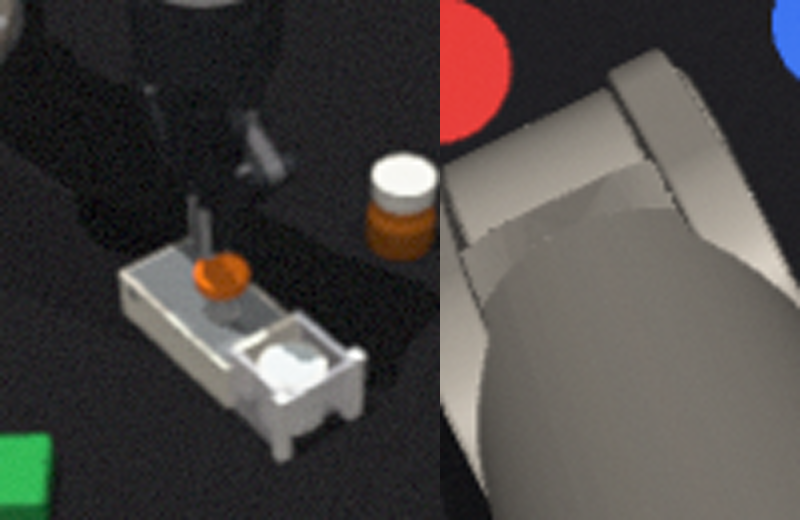

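The fingertips are at about scene (242,155), just above the cap at (245.5,159). The TCP is about 5 mm short in y, so I'll project to check.

```bash
python3 - <<'E'
from h import *
c=get_calibration("scene");M=R.from_rotvec(c["orientation"]).as_matrix()
for P in([.4565,.022,.084],[.4545,.0275,.064],[.4545,.0275,.084]):
    q=c["intrinsics"]@(M.T@(np.array(P)-c["xyz"]));print(P,q[:2]/q[2])
print(pt("scene",(190+205/4,90+258/4),.084))
E
```

```text
[0.4565, 0.022, 0.084] [243.96878582 151.24109725]
[0.4545, 0.0275, 0.064] [245.70086385 156.4971718 ]
[0.4545, 0.0275, 0.084] [245.48781552 149.83921636]
[0.46214702 0.01085236 0.084     ]
```

{"op": "jog_arm", "data": {
  "plan": [
    [[-0.1, 0.5, -0.5], 0],
    [[0, 0, -0.5], 0],
    [[0, 0, -0.5], 0],
    [[0, 0, -0.3], 0],
    [[0, 0, -0.3], 0],
    [[0, 0, -0.3], 0],
    [[0, 0, -0.3], 0],
    [[0, 0, -0.3], 0]
  ]
}}

```text
clock: 2.9
tcp_pos: [0.4548, 0.0269, 0.1267]
orientation: [2.225, 2.218, -0.001]
contact_force: [-3.5, 0.2, 12.3]
grip_width: -0.0003
```

{"op": "jog_arm", "data": {
  "plan": [
    [[0, 0, -0.3], 0],
    [[0, 0, -0.3], 0],
    [[0, 0, -0.3], 0],
    [[0, 0, -0.2], 0],
    [[0, 0, -0.2], 0],
    [[0, 0, -0.1], 0]
  ]
}}

```text
clock: 3.5
tcp_pos: [0.4553, 0.0271, 0.1161]
orientation: [2.223, 2.216, -0.003]
contact_force: [-21.0, -2.0, 78.9]
grip_width: -0.0001
```

Hard stop reached (79 N at TCP z = 0.116), so I retract straight up.

{"op": "jog_arm", "data": {
  "plan": [
    [[0, 0, 0.5], 0],
    [[0, 0, 0.8], 0],
    [[0, 0, 1.5], 0],
    [[0, 0, 3.0], 0],
    [[0, 0, 4.0], 0],
    [[0, 4.5, 2], 0],
    [[0, 4.5, 0], 0],
    [[0, 4.5, 0], 0],
    [[0, 4.5, 0], 0],
    [[0, 0, 0], 0]
  ]
}}

```text
clock: 4.5
tcp_pos: [0.4539, 0.2139, 0.231]
orientation: [-2.213, -2.226, -0.007]
contact_force: [-0.4, -0.7, 0.9]
grip_width: 0.0002
```

```bash
python3 - <<'E'
from h import *
S=grab_frame("scene");T=grab_frame("top");o=get_obs();print(o["clock"],o["tcp_pos"],o["contact_force"])
cv2.imwrite("pics/s3.png",S[:,:,::-1]);cv2.imwrite("pics/t3.png",T[:,:,::-1])
for n,f in(("scene",S),("top",T)):
    for c in("white","orange","blue"):
        for b in blobs(f,c,40):
            p=pt(n,b[0],{'white':.013,'orange':.064,'blue':0}[c])
            if .4<p[0]<.7 and -.2<p[1]<.1: print(n,c,*b,p.round(4))
cv2.imwrite("pics/c3.png",np.hstack([cv2.resize(S[130:280,190:330],None,fx=3,fy=3,interpolation=2),cv2.resize(T[160:310,180:310],None,fx=3,fy=3,interpolation=2)])[:,:,::-1])
E
```

```text
4.6 [0.45440491 0.2079213  0.2299651 ] [ 0.06686419 -0.67178619 -0.77802492]
scene white [260.4 181.4] 185 [248 169  24  22] [0.4987 0.0376 0.013 ]
scene white [285.3 209.3] 182 [277 203  18  14] [0.5999 0.0317 0.013 ]
scene orange [244.8 158.8] 62 [239 153  13  11] [0.4598 0.0214 0.064 ]
scene blue [248.9 247. ] 1067 [229 230  40  34] [ 0.6278 -0.0845  0.    ]
top white [236.7 196.8] 241 [228 189  18  17] [0.5985 0.0356 0.013 ]
top white [237.8 234.9] 324 [227 224  23  23] [0.5177 0.0323 0.013 ]
top white [251.2 274.9] 98 [238 245  17  55] [0.4363 0.0042 0.013 ]
top white [227.3 284.2] 58 [226 261  10  39] [0.4178 0.0523 0.013 ]
top blue [291.2 185.5] 1083 [273 168  38  36] [ 0.6263 -0.081   0.    ]
```

View pics/c3.png

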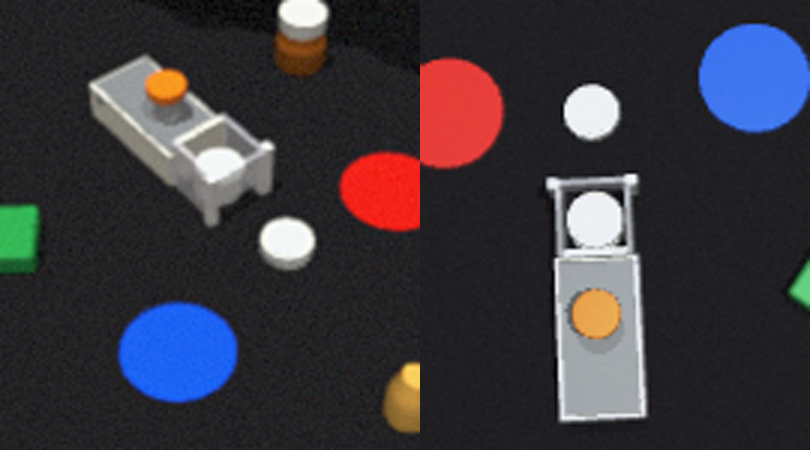

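Plunger is back up, at scene (245,159). One dish is out at top (237,197), which is (0.599, 0.034). The next is in the magazine, and the bystanders are unmoved. Now I go behind the dish with the fingers as a 28 mm cradle.

{"op": "jog_arm", "data": {
  "plan": [
    [[3.3, -3.0, 0], 0.12],
    [[3.3, -3.0, 0], 0.113],
    [[3.3, -3.0, -2], 0],
    [[3.4, -3.5, -3], 0],
    [[0, 0, -4], 0],
    [[0, 0, -3], 0],
    [[0, 0, -1.0], 0],
    [[0, 0, 0], 0],
    [[0, 0, 0], 0]
  ],
  "hand": 2.8
}}

```text
clock: 5.5
tcp_pos: [0.5841, 0.0862, 0.1053]
orientation: [1.952, 2.461, 0.002]
contact_force: [-0.4, -0.5, 0.5]
grip_width: 0.0279
```

```bash
python3 - <<'E'
from h import *
W=grab_frame("wrist");S=grab_frame("scene");o=get_obs();print(o["clock"],o["tcp_pos"],o["grip_width"],o["contact_force"],o["orientation"])
cv2.imwrite("pics/c4.png",np.hstack([W,cv2.resize(S[130:258,250:346],(288,384),interpolation=2)])[:,:,::-1])
E
```

```text
5.6 [0.58452944 0.08658882 0.10595739] 0.027910869110716552 [-0.76822336 -0.07924361  0.23443973] [1.95059166 2.46000818 0.00348568]
```

View pics/c4.png

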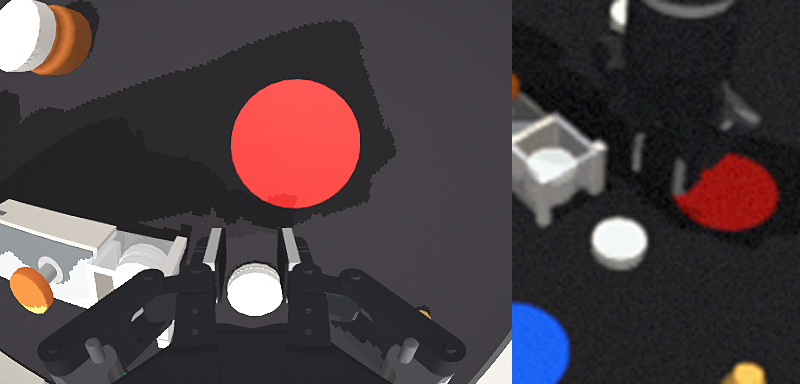

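The wrist view shows the dish at (255,288), centred between the fingers (gap about 222–285), with the fingers clear of the magazine. Descending.

{"op": "jog_arm", "data": {
  "plan": [
    [[0, 0, -1.0], 0],
    [[0, 0, -0.8], 0],
    [[0, 0, -0.7], 0],
    [[0, 0, -0.5], 0],
    [[0, 0, 0], 0]
  ]
}}

```text
clock: 6.1
tcp_pos: [0.5831, 0.0863, 0.0731]
orientation: [-1.951, -2.461, 0.002]
contact_force: [-0.1, -0.0, 0.9]
grip_width: 0.0279
```

{"op": "jog_arm", "data": {
  "plan": [
    [[0.13, -0.5, 0.2], 0],
    [[0.13, -0.5, 0], 0],
    [[0.13, -0.5, 0], 0],
    [[0.13, -0.5, 0], 0],
    [[0.13, -0.5, 0], 0],
    [[0.13, -0.5, 0], 0],
    [[0.13, -0.5, 0], 0],
    [[0.13, -0.5, 0], 0],
    [[0.13, -0.5, 0], 0],
    [[0.13, -0.5, 0], 0],
    [[0.13, -0.5, 0], 0],
    [[0.13, -0.5, 0], 0]
  ]
}}

```text
clock: 7.3
tcp_pos: [0.5992, 0.0259, 0.0761]
orientation: [-1.952, -2.462, 0.0]
contact_force: [0.6, 1.3, -0.6]
grip_width: 0.0278
```

```bash
python3 - <<'E'
from h import *
W=grab_frame("wrist");S=grab_frame("scene");o=get_obs();print(o["clock"],o["tcp_pos"],o["contact_force"])
for b in blobs(S,"white",40):
    p=pt("scene",b[0],.013)
    if .4<p[0]<.7 and -.2<p[1]<.1: print(*b,p.round(4))
cv2.imwrite("pics/c5.png",np.hstack([W,cv2.resize(S[170:298,230:326],(288,384),interpolation=2)])[:,:,::-1])
E
```

```text
7.4 [0.59933396 0.02517678 0.07600972] [ 0.13733155 -0.49643034 -0.02976604]
[274.  218.6] 172 [266 212  18  14] [ 0.6063 -0.0042  0.013 ]
```

View pics/c5.png

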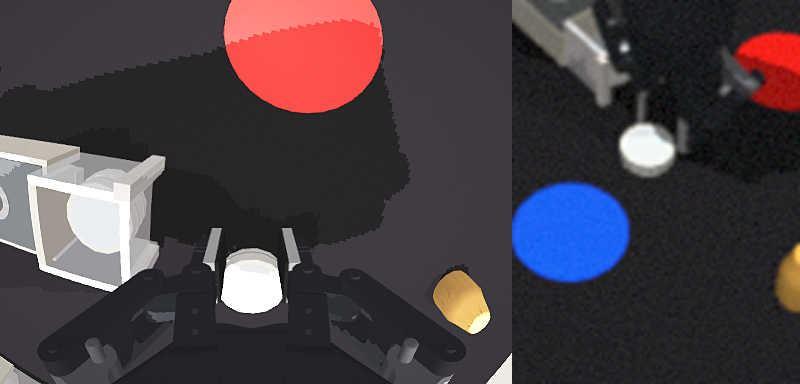

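The dish sits in the cradle between the fingertips, at wrist (252,285) and scene (274,219), about (0.606, -0.003). It is flat and tracking straight, so I continue.

{"op": "jog_arm", "data": {
  "plan": [
    [[0.13, -0.5, 0], 0],
    [[0.13, -0.5, 0], 0],
    [[0.13, -0.5, 0], 0],
    [[0.13, -0.5, 0], 0],
    [[0.13, -0.5, 0], 0],
    [[0.13, -0.5, 0], 0],
    [[0.13, -0.5, 0], 0],
    [[0.13, -0.5, 0], 0],
    [[0.13, -0.5, 0], 0],
    [[0.13, -0.5, 0], 0],
    [[0.13, -0.5, 0], 0],
    [[0.13, -0.5, 0], 0]
  ]
}}

```text
clock: 8.6
tcp_pos: [0.6148, -0.0341, 0.0761]
orientation: [1.952, 2.462, -0.0]
contact_force: [-0.3, -0.5, -0.2]
grip_width: 0.0278
```

{"op": "jog_arm", "data": {
  "plan": [
    [[0.13, -0.5, 0], 0],
    [[0.13, -0.5, 0], 0],
    [[0.1, -0.4, 0], 0],
    [[0.08, -0.3, 0], 0],
    [[0.05, -0.2, 0], 0],
    [[0.03, -0.1, 0], 0],
    [[0, 0, 0], 0]
  ]
}}

```text
clock: 9.3
tcp_pos: [0.6199, -0.0537, 0.0761]
orientation: [-1.952, -2.462, -0.0]
contact_force: [0.0, -0.5, 0.3]
grip_width: 0.0281
```

```bash
python3 - <<'E'
from h import *
S=grab_frame("scene");o=get_obs();print(o["clock"],o["tcp_pos"],o["contact_force"])
for b in blobs(S,"white",40):
    p=pt("scene",b[0],.013)
    if .4<p[0]<.7 and -.2<p[1]<.1: print(*b,p.round(4))
print(blobs(S,"blue",400))
E
```

```text
9.35 [ 0.61989049 -0.05353225  0.07609297] [-0.74244214  0.4660741   0.8977636 ]
[249.4 242.5] 205 [241 235  19  15] [ 0.6269 -0.0823  0.013 ]
[(array([246.2, 250.8]), np.int32(631), array([229, 231,  40,  33], dtype=int32))]
```

Dish is at (0.627, -0.082), on the spot's centre. Back off along the push line, then lift and move clear.

{"op": "jog_arm", "data": {
  "plan": [
    [[-0.1, 0.4, 0], 0],
    [[-0.25, 1.0, 0], 0],
    [[-0.25, 1.0, 0], 0],
    [[-0.4, 1.6, 1], 0],
    [[0, 0, 4], 0],
    [[0, 0, 5], 0],
    [[0, 4, 4], 0],
    [[0, 5, 0], 0],
    [[0, 5, 0], 0],
    [[0, 5, 0], 0],
    [[0, 0, 0], 0],
    [[0, 0, 0], 0]
  ]
}}

```text
clock: 10.55
tcp_pos: [0.6086, 0.1752, 0.2122]
orientation: [-1.945, -2.467, -0.001]
contact_force: [0.3, -0.9, 0.4]
grip_width: 0.0279
```

```bash
python3 - <<'E'
from h import *
S=grab_frame("scene");T=grab_frame("top");o=get_obs();print(o["clock"],o["tcp_pos"],o["contact_force"])
for n,f in(("scene",S),("top",T)):
  for b in blobs(f,"white",40):
    p=pt(n,b[0],.013)
    if .4<p[0]<.7 and -.2<p[1]<.1: print(n,*b,p.round(4))
  print(blobs(f,"green",40))
cv2.imwrite("pics/c6.png",np.hstack([cv2.resize(S[120:290,170:345],None,fx=2.2,fy=2.2,interpolation=2),cv2.resize(T[120:290,150:335],None,fx=2.2,fy=2.2,interpolation=2)])[:,:,::-1])
E
```

```text
10.65 [0.60965051 0.17116951 0.2116063 ] [ 0.34592398 -0.00708384 -0.58883438]
scene [260.3 181.3] 187 [248 169  24  22] [0.4983 0.0376 0.013 ]
scene [250.1 242. ] 229 [241 235  19  15] [ 0.6267 -0.0805  0.013 ]
[(array([193.7, 209.2]), np.int32(376), array([185, 198,  18,  23], dtype=int32))]
top [289.6 184.6] 234 [281 177  18  17] [ 0.6251 -0.0767  0.013 ]
[]
```

View pics/c6.png

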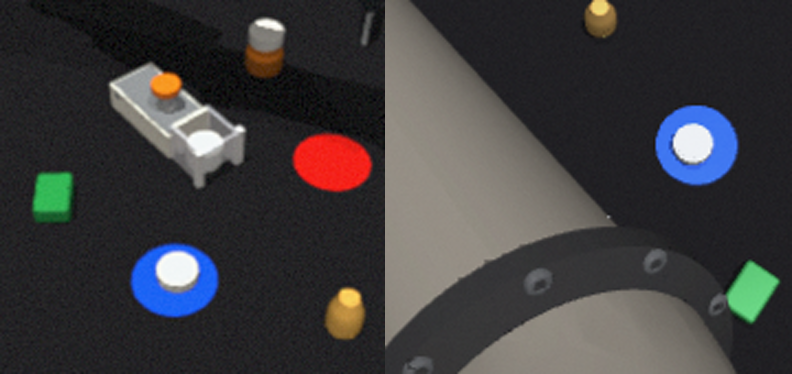

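The dish is flat and wholly inside the blue spot, at top (290,185) within 4 mm of its centre. The plunger is up, the other dishes are still in the magazine, and the timer, jar and objective stand unmoved. The arm is clear, so I hand in.

```bash
python3 -c "
from bench import *
print(hand_in())"
```

```text
the job is handed in; nothing more can be done
None
```

I pressed the smaller dispenser's plunger once to its hard stop and let it come back up. I then pushed the one ejected dish flat across the bench onto the blue spot with two fingers held 28 mm apart. The job was handed in at about 10.7 s of the 58 s allowed.

- **Dish:** after the arm withdrew, both views put its centre within about 5 mm of the spot's centre, against about 20 mm of room. The two views differ by about 4 mm, which is roughly the calibration error.
- **Dispenser:** the plunger is up and the remaining dishes still show in the magazine.
- **Bystanders:** the timer's measured position is unchanged. The jar and objective stand upright where they were by eye; I did not measure them again.
- **Forces:** at the hard stop the wrist force read about 79 N vertically, with about 21 N sideways. That is higher than the press needed but under the 120 N limit. Readings during the push and while withdrawing stayed near zero.

The final top view was partly blocked by the arm, so the dispenser and timer were checked in the scene view only.

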